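# Pack the jewellery box and hold its lid ready above it

## Robot

A 6-joint arm with a two-finger parallel gripper is mounted at the origin on the work surface. World frame = base frame: x ahead of the robot, y to its left, z up, the work surface at z = 0. Lengths are in m, angles in rad, forces in N, time in s.
With the tool pointing down it reaches from about 0.425 to 0.95 m from the base axis. Payload 3.5 kg.
Tool frame: the origin (TCP) lies between the finger pads; the fingertips stand 19 mm ahead of it and the grasp point (between the pads) is the TCP; z points along the fingers, y is the line along which they close (so a half turn about z gives the same grasp; the last joint's range is limited). The gripper opens to 85 mm and grips with 20 to 120 N. Pads are 22 mm wide; open, the fingers measure 114 mm over their backs; the gripper's body (76 mm by 85 mm) begins 54 mm behind the grasp point. The pads swing forward as they close: fully open they stand 13 mm farther back than shut.
Start: joints at [-1.434, 0.286, 1.577, -0, 1.279, -0.15], TCP at [0.191, -0.647, 0.25] pointing down, gripper open.
Joint ranges: [-2.77, 2.77], [-0.9, 2.22], [0.21, 2.48], [-1.53, 4.67], [0.24, 2.81], [-2.84, 2.84]. Speed limits (rad/s): [2.79, 2.79, 3.14, 3.14, 3.14, 3.14].

## Interface

Orientations are given as a unit quaternion [x, y, z, w].
In Python, from plant import monitor, eyes, ctrl gives the robot as it stands.
- The arm moves only by the shell command python3 -m handwheel 'ROWS' [FORCE]. ROWS is JSON, a list of rows, each a list of 7 numbers: the shift along the tool's x, y, z in units of 40 cm (1.0 is 40 cm), then the turn, a rotation vector about the tool's x, y, z in units of pi rad (1.0 is pi rad), then the opening, from -1 (shut) to 1 (fully open). A call has 1 to 12 rows; each row is the pose to reach, as a shift and turn from the pose commanded when the call began, along the tool's axes at that moment, turning the shorter way round; what a row does not reach only later rows make up. A row lasts 1/8 s, in which the tool goes at most 62.5 mm and 10.7 degrees, less where a joint would pass 70% of its speed; a pose out of reach is approached as far as the arm can. A call with a number of a shift or a turn outside -1 to 1 is refused whole. A call with a gripper value outside its range is refused whole. The fingers move at their own pace and stop on an object; FORCE is the grip in N (left out, the last holds). Time passes only in rows, so rows that repeat a pose let the fingers close. It gives the time, the measured TCP pose, the force, the opening and the grip force at its end, in the units of the state.
- monitor.get_state(): the state, without advancing time (a new reading comes with each control period).
- eyes.read_camera(name): name is "side" or "top"; returns the picture (400x640x3 uint8, red, green, blue); there is no depth.
- eyes.camera_params(name): a dict with "K" (3x3 intrinsics, pixels), "k1" (the pictures are not rectified: a ray, as slopes to the right and down, at radius r is drawn at 1 + k1 r^2 times it, then the intrinsics apply), "R" (3x3) and "t" (3): a world point X has camera coordinates R X + t. Camera axes: x right, y down, z forward; pixel columns grow to the right and rows downward; lengths in m; the calibration is good to about 2 mm. A picture is of the moment at which its call begins. camera_params takes no time and is no camera call.
- ctrl.sign_off(): hands the job in; it is judged then, once.
The state is a dict: "time": time; "qpos": joint angles; "dq": joint speeds; "joint_efforts": joint torques, N m; "eef_pos": TCP position; "tcp_rot": TCP orientation; "contact_force": force on the tool from outside, world axes, zero at the start; "wrist_torque": the same for the moment, N m; "opening": opening from 0.0 (shut) to 1.0 (fully open); "finger_force": force on a finger pad.
Only numpy, scipy, OpenCV 4.12 (cv2) and the standard library are available. Lean on these libraries where they do the work, as an engineer would, in place of code of your own. Each camera call takes 0.05 s, during which the arm holds its last target. There are 200 camera calls.

## Task

Pack the perfume bottle and the green stone name seal into the open top of the wooden jewellery box beside the little ceramic jar that is already in it, so that all three stand upright on its floor; set them down, do not drop them. Then fetch the box's lid by its brass bar, carry it over the things in between, and stop with it level and squared up about a finger's width above the rim, so that I can look under it before it is closed: it must not touch the box or what is in it, and you finish still holding it there. Leave the other things on the table where they are.

Things in the scene. Friction and masses are not known exactly. Their poses are not given: they have to be found in the camera images.
- jewel_box: Dark wooden jewellery box, fixed, left or right (lid on the other side): 96 (x) by 152 (y) by 115 mm high. Open compartment on top, 80 (x) by 136 (y) mm inside, walls 8 mm; its blue floor is 45 mm, its rim 115 mm above the origin. Below it a closed pull-out tray with a brass knob on the -x side (17 mm proud), not needed. Origin: centre of the underside, z up.
- lid: Loose lid, flat on the table, about 0.2 kg: blue locating lip 68 (x) by 124 (y) by 5 mm under a dark wooden panel 96 (x) by 152 (y) by 11 mm (its top 16 mm above the origin); brass bar handle upright on its middle, 60 mm long along y, 14 mm wide in x, 16 to 40 mm above the origin, over the centre of mass. Same either way round. Origin: centre of the lip's underside, z up.
- perfume: Amber glass perfume bottle, about 0.15 kg, standing: body 60 (x) by 36 (y) by 38 mm high, short brass neck to 42 mm, then a square black cap 22 by 22 mm from 42 to 60 mm above the origin, in line with the body. Origin: centre of the underside, z up.
- jar: Small round ceramic jar, blue with a fast white lid, loose, about 0.13 kg, already standing in the compartment near its -y end (its side within 1 to 6 mm of that wall): 56 mm in diameter, shoulder sloping up to 36 mm, then a round knob 20 mm in diameter up to 55 mm above the origin. Origin: centre of the underside, z up. It stays in the box.
- seal: Green stone name seal, about 0.09 kg, standing: a square column 24 by 24 by 60 mm with a red foot. Origin: centre of the underside, z up.
- flask: Bystander: green vacuum flask, 62 mm in diameter, 172 mm tall, loose, between box and lid. Origin: centre of the underside.
- tumbler: Bystander: empty glass tumbler, 72 mm across the rim, 95 mm tall, loose, between box and lid. Origin: centre of the underside.
- glasses_case: Bystander: closed black spectacle case, 58 (x) by 158 (y) by 41 mm high, loose, near the robot. Origin: centre of the underside.
- stone: Bystander: smooth grey river stone, 72 mm in diameter, 30 mm high, loose. Origin: centre of the underside.
- clock: Bystander: round white alarm clock on a wooden foot, 34 (x) by 72 (y) by 83 mm high, loose. Origin: centre of the underside.
Mind the look-alikes: they are no part of the job. There is more than one size of the perfume; the one meant has the size given above.

How it is judged:
On the way, in this order (a step that is already met when the one before it is completed fails the run):
1. bottle, jar and seal all stand upright on the floor of the compartment, let go and at rest (x of perfume in the frame of jewel_box between -0.04 and 0.04 m and y of perfume in the frame of jewel_box between -0.068 and 0.068 m and z of perfume in the frame of jewel_box between 0.04 and 0.051 m and angle between each of perfume, jar, seal's own z axis and vertical below 0.15 rad and linear speed of each of perfume, jar, seal below 0.05 m/s and x of jar in the frame of jewel_box between -0.04 and 0.04 m and y of jar in the frame of jewel_box between -0.068 and 0.068 m and z of jar in the frame of jewel_box between 0.04 and 0.051 m and x of seal in the frame of jewel_box between -0.04 and 0.04 m and y of seal in the frame of jewel_box between -0.068 and 0.068 m and z of seal in the frame of jewel_box between 0.04 and 0.051 m and contact force between each of perfume, jar, seal and the fingers below 0.05 N), for 0.2 s.
2. the lid is picked up by the gripper, 50 mm or more off the table (height (world z) of lid above 0.05 m and contact force between lid and the fingers above 1 N), for 0.1 s.
At the end, for the whole second after the job is handed in: Bottle, jar and seal stand upright on the compartment floor (tilt under 0.15 rad), let go. The lid is held still, its lip 4 to 30 mm above the rim, centred within 8 mm along each side of the box, square within 0.12 rad (either way round), level within 0.1 rad, touching neither box nor contents (all of step 1 and x of lid in the frame of jewel_box between -0.008 and 0.008 m and y of lid in the frame of jewel_box between -0.008 and 0.008 m and z of lid in the frame of jewel_box between 0.119 and 0.145 m and angle between the x axis of lid and the x axis of jewel_box, either way round below 0.12 rad and angle between lid's own z axis and vertical below 0.1 rad and linear speed of lid below 0.02 m/s and angular speed of lid below 0.15 rad/s and contact force between lid and the fingers above 1 N and contact force between lid and jewel_box below 0.1 N and contact force between lid and perfume below 0.1 N and contact force between lid and jar below 0.1 N and contact force between lid and seal below 0.1 N); the arm keeps its last pose, push and grip.
It fails at once if bottle, jar or seal is dropped: falls faster than 0.6 m/s (about 20 mm of free fall) with no finger on it ((linear speed of perfume above 0.6 m/s and contact force between perfume and the fingers below 0.01 N) or (linear speed of jar above 0.6 m/s and contact force between jar and the fingers below 0.01 N) or (linear speed of seal above 0.6 m/s and contact force between seal and the fingers below 0.01 N)).
It fails at once if the lid touches the box or a thing in it (over 1 N) (contact force between lid and jewel_box above 1 N or contact force between lid and perfume above 1 N or contact force between lid and jar above 1 N or contact force between lid and seal above 1 N).
It fails at once if flask, tumbler, spectacle case, river stone or clock is moved more than 30 mm (distance of any of flask, tumbler, glasses_case, stone, clock from where it was at the start of the episode above 0.03 m).
It fails at once if the tumbler or the flask is tipped over 0.4 rad (angle between any of tumbler, flask's own z axis and vertical above 0.4 rad).
It also fails if it takes over 72 s, if anything falls off the work surface, if the arm or the gripper's body presses on something with over 40 N, if the wrist force passes 120 N, or if a joint passes its speed limit or range.

## Working session

There is one attempt and no reset: what is moved stays moved. The work goes in short steps, Python scripts to look and compute and a shell command to move; the robot and the scene stay as the last step left them, time stands still between calls to the robot, and variables do not carry over. Pictures are saved under pics/ and viewed, at most 10 in all, crops included, and the job is handed in when it is done.

```bash
ls; mkdir -p pics
python3 - <<'E'
from plant import monitor, eyes
import cv2
for n in ("top","side"):
    im=eyes.read_camera(n); cv2.imwrite(f"pics/{n}0.png",im[:,:,::-1]); 
    cv2.imwrite(f"pics/{n}0.png",cv2.resize(im[:,:,::-1],(800,500),interpolation=cv2.INTER_CUBIC))
    cv2.imwrite(f"pics/{n}0_raw.png",im[:,:,::-1])
    print(n,eyes.camera_params(n))
print(monitor.get_state())
E
```

```text
pics
top {'K': array([[439.34988793,   0.        , 320.19203182],
       [  0.        , 439.34988793, 194.69748536],
       [  0.        ,   0.        ,   1.        ]]), 'k1': 0.022003408107855605, 'R': array([[ 0.02565664, -0.99965606,  0.00543151],
       [-0.99268755, -0.02611813, -0.11785276],
       [ 0.11795409, -0.00236809, -0.99301623]]), 't': array([-0.00909531,  0.53649361,  0.99995052])}
side {'K': array([[447.86111297,   0.        , 320.39811446],
       [  0.        , 447.86111297, 195.18313483],
       [  0.        ,   0.        ,   1.        ]]), 'k1': -0.09246642791150322, 'R': array([[-0.99863067, -0.05157604,  0.00875729],
       [-0.03637216,  0.56419605, -0.82483931],
       [ 0.03760112, -0.82402835, -0.56529942]]), 't': array([0.55557378, 0.07437837, 0.98916248])}
{'time': 0.1, 'qpos': array([-1.43399617e+00,  2.87110532e-01,  1.57804728e+00, -2.66637935e-05,
        1.27862253e+00, -1.50002220e-01]), 'dq': array([-0.00171346, -0.00237678, -0.00340906,  0.00167959,  0.00162525,
        0.00074005]), 'joint_efforts': array([ 1.09718218e-03, -4.07291508e+01, -2.93699402e+01, -1.60772870e-04,
        3.37285710e-03,  3.91782308e-06]), 'eef_pos': array([ 0.19089169, -0.64685528,  0.24905413]), 'tcp_rot': array([ 9.89734515e-01,  1.42913940e-01, -5.54194915e-06, -1.09390568e-03]), 'contact_force': array([ 1.30836525,  0.51957078, -0.1630383 ]), 'wrist_torque': array([ 0.00618275, -0.04115228, -0.00967958]), 'finger_force': 0.0, 'opening': 0.995532194351161}
```

View pics/top0.png

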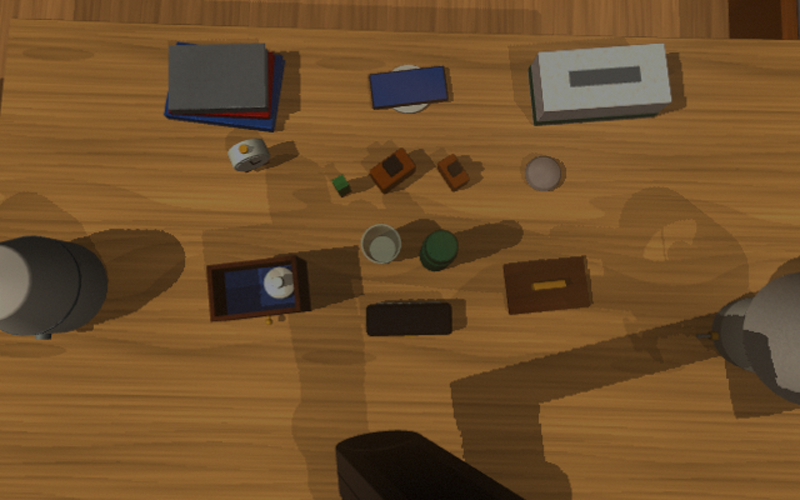

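View pics/side0.png

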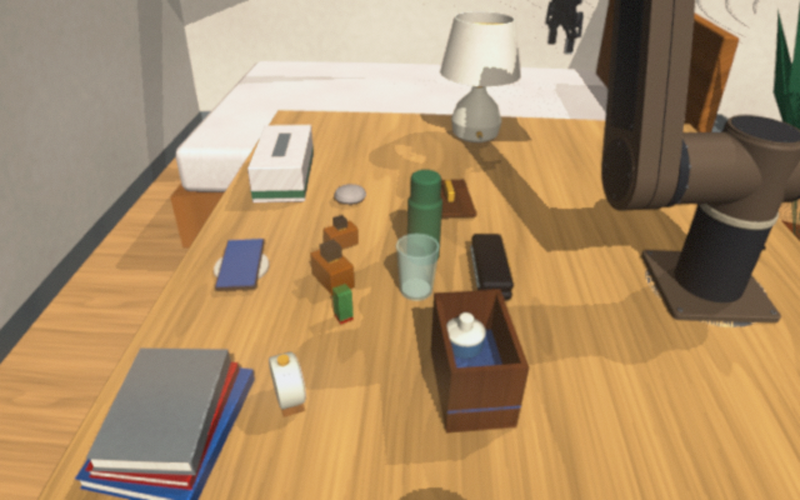

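The top view has the box at about (258,290), the lid at (547,285) and the seal at (341,185). There are two bottles, at (393,170) (larger) and (453,172), with the tumbler and flask between box and lid. I'll enlarge these for measuring.

```bash
cat > h.py <<'E'
import numpy as np, cv2
from plant import monitor, eyes
from scipy.spatial.transform import Rotation as Ro
def px2w(n,uv,z):
    p=eyes.camera_params(n); K,k,R,t=p["K"],p["k1"],p["R"],p["t"]
    d=np.array([(uv[0]-K[0,2])/K[0,0],(uv[1]-K[1,2])/K[1,1]]); s=d.copy()
    for _ in range(20): s=d/(1+k*(s@s))
    r=R.T@np.array([*s,1]); c=-R.T@t
    return c+r*(z-c[2])/r[2]
def w2px(n,X):
    p=eyes.camera_params(n); c=p["R"]@np.asarray(X,float)+p["t"]; s=c[:2]/c[2]
    s=s*(1+p["k1"]*(s@s)); return p["K"][:2,:2]@s+p["K"][:2,2]
def rows(X,yaw=None,ref=None):
    """shift/turn (units of the rows) from current pose to TCP at X, pointing down; yaw = angle of closing line y"""
    s=monitor.get_state(); R=Ro.from_quat(s["tcp_rot"]); p=s["eef_pos"]
    sh=R.inv().apply(np.array(X)-p)/0.4
    if yaw is None: return sh.round(4)
    best=None
    for a in (yaw,yaw+np.pi):
        y=np.array([np.cos(a),np.sin(a),0]); z=np.array([0,0,-1.]); x=np.cross(y,z)
        rv=(R.inv()*Ro.from_matrix(np.c_[x,y,z])).as_rotvec()/np.pi
        if best is None or np.linalg.norm(rv)<np.linalg.norm(best): best=rv
    return sh.round(4),best.round(4)
E
python3 - <<'E'
import cv2,numpy as np
im=cv2.imread("pics/top0_raw.png")
c=lambda x,y,w,h,s:cv2.resize(im[y:y+h,x:x+w],None,fx=s,fy=s,interpolation=cv2.INTER_CUBIC)
o=np.zeros((548,800,3),np.uint8)
o[:248,:400]=c(160,202,100,62,4); o[:248,400:]=c(390,202,100,62,4)
o[248:548,:780]=c(258,114,130,50,6)
o=np.clip(o.astype(float)*1.7,0,255).astype(np.uint8)
cv2.imwrite("pics/m1.png",o)
im=cv2.imread("pics/side0_raw.png")
o=np.zeros((600,800,3),np.uint8)
o[:600,:450]=c(335,225,90,120,5); o[:600,450:800]=c(230,165,70,120,5)
cv2.imwrite("pics/m2.png",np.clip(o.astype(float)*1.4,0,255).astype(np.uint8))
E
```

```text
(no output)
```

View pics/m1.png

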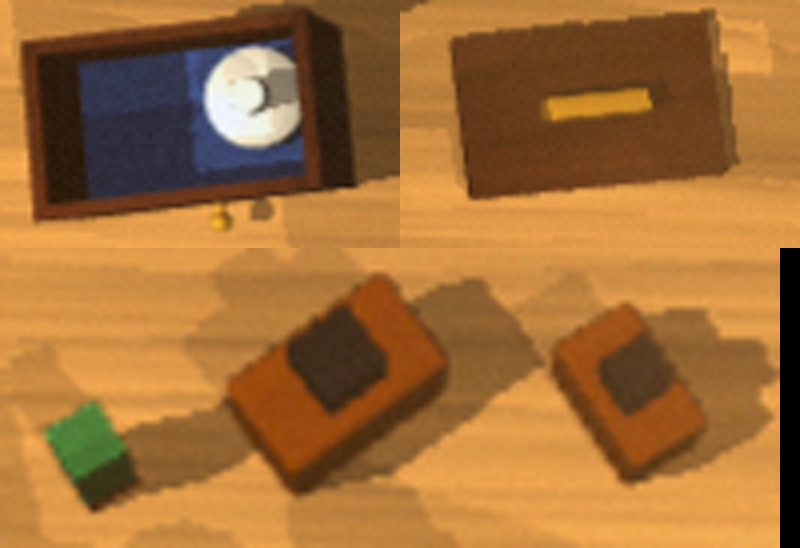

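View pics/m2.png

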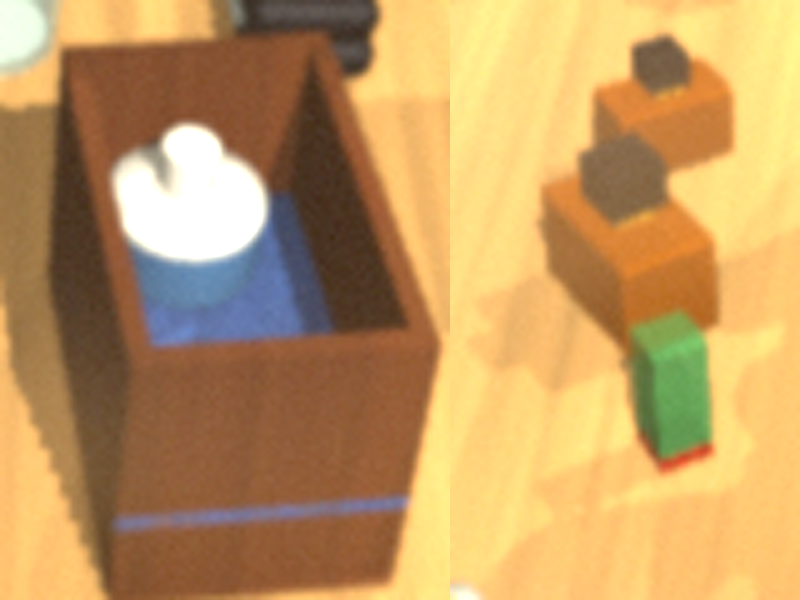

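Run:
```python
from h import *
def m(name,pts,z,off,s,o2):
    P=np.array([px2w("top",((u-o2[0]+.5)/s-.5+off[0],(v-o2[1]+.5)/s-.5+off[1]),z)[:2] for u,v in pts])
    c=P.mean(0); E=np.roll(P,-1,0)-P
    print(name,"c",c.round(4),"sides",np.linalg.norm(E,axis=1).round(4)*1000,"ang",np.degrees(np.arctan2(E[:,1],E[:,0])).round(1))
m("box",[(22,44),(304,10),(323,187),(36,220)],.115,(160,202),4,(0,0))
m("lid",[(452,38),(714,11),(730,172),(470,198)],.016,(390,202),4,(400,0))
m("handle",[(543,100),(649,89),(651,108),(547,121)],.04,(390,202),4,(400,0))
m("seal",[(97,401),(132,450),(82,476),(45,434)],.06,(258,114),6,(0,248))
m("perf",[(381,273),(447,352),(298,473),(230,385)],.038,(258,114),6,(0,248))
m("cap",[(345,305),(386,360),(333,412),(288,352)],.06,(258,114),6,(0,248))
m("small",[(628,303),(706,415),(632,465),(553,352)],.03,(258,114),6,(0,248))
m("jarknob",[(250,78),(268,97),(250,115),(231,97)],.1,(160,202),4,(0,0))
m("jarshoulder",[(252,45),(300,97),(255,149),(204,97)],.076,(160,202),4,(0,0))
s=1.25
for n,u,v,z in [("tumbler rim",381,244,.095),("flask top",440,245,.172),("case",409,319,.041),("stone",544,173,.02),("clock",248,154,.083)]: print(n,px2w("top",(u/1.25-.1,v/1.25-.1),z).round(3))
for n,pts,z in [("seal side",[(672,311),(707,340),(668,362),(632,335)],.06),("cap side",[(625,133),(667,170),(627,215),(580,165)],.055)]:
    P=np.array([px2w("side",((u-450)/5+230-.4,v/5+165-.4),z)[:2] for u,v in pts]);print(n,P.mean(0).round(4))
P=np.array([px2w("side",(u/5+335-.4,v/5+225-.4),.115)[:2] for u,v in [(63,48),(325,32),(438,340),(132,372)]]);print("box side",P.mean(0),P)
print(px2w("side",(192/5+335-.4,140/5+225-.4),.1)[:2])
c=eyes.camera_params("top");print("cam",-c["R"].T@c["t"])
```

```text
box c [0.4437 0.2536] sides [150.9  95.1 151.6  93.8] ang [ -81.6 -171.1   97.9    8.4]
lid c [ 0.4672 -0.2742] sides [156.7  95.2 153.7  94.5] ang [ -82.6 -175.2   97.2    6.6]
handle c [ 0.466  -0.2712] sides [61.6 11.  60.6 12.2] ang [ -82.6 -174.6   98.6   10.6]
seal c [0.6445 0.1182] sides [23.6 21.7 21.9 23.8] ang [-143.1  119.6   42.8  -55.3]
perf c [0.6803 0.023 ] sides [41.4 76.4 44.5 75. ] ang [-139.4  131.2   38.8  -51.2]
cap c [0.6799 0.0232] sides [27.  29.  29.4 28.9] ang [-142.4  136.6   37.9  -48.2]
small c [ 0.6802 -0.0927] sides [55.  35.9 55.4 36.2] ang [-144.8  125.8   35.5  -54.9]
jarknob c [0.4549 0.216 ] sides [14.4 13.6 14.3 14.3] ang [-134.4  137.3   48.7  -42.7]
jarshoulder c [0.4559 0.2195] sides [39.8 37.5 40.8 38.8] ang [-135.2  141.4   46.7  -40.2]
tumbler rim [0.527 0.039 0.095]
flask top [ 0.519 -0.059  0.172]
case [ 0.397 -0.015  0.041]
stone [ 0.682 -0.269  0.02 ]
clock [0.687 0.285 0.083]
seal side [0.6424 0.1251]
cap side [0.679  0.0058]
box side [0.44321938 0.25729804] [[0.50035603 0.19009564]
 [0.40703681 0.17558926]
 [0.38613529 0.32292776]
 [0.47934938 0.34057949]]
[0.45516964 0.21900651]
cam [0.41485563 0.007288   1.05624374]
```

In the crops, the right-hand bottle at (630,385) measures 55×36 mm across its rounded corners, so it is the one meant. The left one measures 75×43 mm and is the decoy. The box is centred at about (0.4437, 0.255) with yaw 8.2°, the jar sits at its -y end, and the lid yaw is about 7.3°. Next I'll refine the cap position, check where the lamp is, and work out the first move.

Run:
```python
from h import *
f=lambda u,v,z:px2w("top",((u+.5)/6-.5+258,(v-248+.5)/6-.5+114),z)[:2]
P=np.array([f(*p,.06) for p in [(640,333),(676,376),(632,415),(598,375)]]);print("cap",P.mean(0),np.linalg.norm(np.diff(P,axis=0),axis=1))
print("lampR base (side)",px2w("side",(478/1.25,138/1.25),0)); print("lampL? top",[px2w("top",(50/1.25,285/1.25),z)[:2] for z in(0,.3)], [px2w("top",(745/1.25,335/1.25),z)[:2] for z in(0,.3)])
for yaw in (35.3,):
  s=monitor.get_state();R=Ro.from_quat(s["tcp_rot"])
  print(rows([.680,-.0928,.20]), R.as_matrix().round(3))
```

```text
cap [ 0.67602075 -0.09235819] [0.02187924 0.02308886 0.02043829]
lampR base (side) [ 0.37750881 -0.61750929  0.        ]
lampL? top [array([0.44338772, 0.66664603]), array([0.43528388, 0.47937163])] [array([ 0.38323297, -0.65062767]), array([ 0.39221461, -0.46376294])]
[ 1.5646 -0.9824  0.1252] [[ 0.959  0.283 -0.   ]
 [ 0.283 -0.959  0.002]
 [ 0.    -0.002 -1.   ]]
```

```bash
cat >> h.py <<'E'
def go(X,yaw):
    """units for the rows to reach TCP X pointing down with closing line at yaw deg (as given, not mod 180)"""
    s=monitor.get_state(); R=Ro.from_quat(s["tcp_rot"]); a=np.radians(yaw)
    y=np.array([np.cos(a),np.sin(a),0]); z=np.array([0,0,-1.]); x=np.cross(y,z)
    rv=(R.inv()*Ro.from_matrix(np.c_[x,y,z])).as_rotvec()/np.pi
    sh=R.inv().apply(np.array(X)-s["eef_pos"])/0.4
    print("shift",sh.round(4),"turn",rv.round(4),"| now",s["eef_pos"].round(4),"t",round(s["time"],2))
E
python3 -m handwheel '[[0.36,-0.433,0,0,0,-0.25,1],[0.36,-0.433,0,0,0,-0.25,1],[0.36,-0.433,0,0,0,-0.25,1],[0.36,-0.433,0,0,0,-0.25,1],[0.36,-0.433,0,0,0,-0.25,1],[0.36,-0.433,0,0,0,-0.25,1]]' 40
python3 -c "
from h import *
go([.677,-.0922,.22],35.5); go([.677,-.0922,.12],35.5)"
```

```text
time: 0.85
eef_pos: [0.28, -0.4409, 0.2503]
tcp_rot: [0.86, 0.51, -0.0, 0.0]
contact_force: [0.3, -0.9, 0.5]
opening: 1.0
finger_force: 0.0
shift [1.2407 0.4536 0.0752] turn [-1.000e-04  1.000e-04 -3.563e-01] | now [ 0.28   -0.4409  0.2503] t 0.85
shift [1.2408 0.4536 0.3252] turn [-1.000e-04  1.000e-04 -3.563e-01] | now [ 0.28   -0.4409  0.2503] t 0.85
```

```bash
python3 -m handwheel '[[0.95,0.35,0.06,0,0,-0.356,0],[0.95,0.35,0.06,0,0,-0.356,0],[0.95,0.35,0.06,0,0,-0.356,0],[0.95,0.35,0.06,0,0,-0.356,0],[0.95,0.35,0.06,0,0,-0.356,0],[0.95,0.35,0.06,0,0,-0.356,0],[0.95,0.35,0.06,0,0,-0.356,0],[0.95,0.35,0.06,0,0,-0.356,0],[0.95,0.35,0.06,0,0,-0.356,0]]'
python3 -c "
from h import *
go([.677,-.0922,.12],35.5)"
```

```text
time: 1.98
eef_pos: [0.5845, -0.1751, 0.2258]
tcp_rot: [0.459, 0.889, -0.0, -0.0]
contact_force: [-0.1, -0.7, -1.3]
opening: 0.498
finger_force: 0.0
shift [0.0347 0.3089 0.2644] turn [-0.0003 -0.0001 -0.0005] | now [ 0.5845 -0.1751  0.2258] t 1.98
```

```bash
python3 -m handwheel '[[0.035,0.309,0,0,0,0,0],[0.035,0.309,0,0,0,0,0],[0.035,0.309,0.1,0,0,0,0],[0.035,0.309,0.2,0,0,0,0],[0.035,0.309,0.28,0,0,0,0],[0.035,0.309,0.28,0,0,0,0]]'
python3 - <<'E'
from h import *
go([.677,-.0922,.062],35.5)
for n,X in (("top",(.66,-.07,.1)),("side",(.66,-.07,.1))):
    im=eyes.read_camera(n)[:,:,::-1]; u,v=w2px(n,X).astype(int); print(n,u,v)
    c=im[max(v-50,0):v+50,u-65:u+65]; cv2.imwrite(f"pics/g1{n}.png",c)
    s=cv2.resize(c,None,fx=6,fy=3*100/c.shape[0]*1.0,interpolation=cv2.INTER_CUBIC) if 0 else cv2.resize(c,(390*2//2,300),interpolation=cv2.INTER_CUBIC)
    globals()[n]=s
cv2.imwrite("pics/g1.png",np.clip(np.hstack([top,side])*1.4,0,255).astype(np.uint8))
E
```

```text
time: 2.72
eef_pos: [0.6744, -0.0918, 0.1106]
tcp_rot: [0.459, 0.888, -0.001, -0.004]
contact_force: [0.1, -0.4, -0.1]
opening: 0.498
finger_force: 0.0
shift [-0.0052  0.0053  0.1214] turn [-0.0016 -0.0018 -0.0008] | now [ 0.6744 -0.0918  0.1106] t 2.73
top 355 136
side 276 163
```

View pics/g1.png

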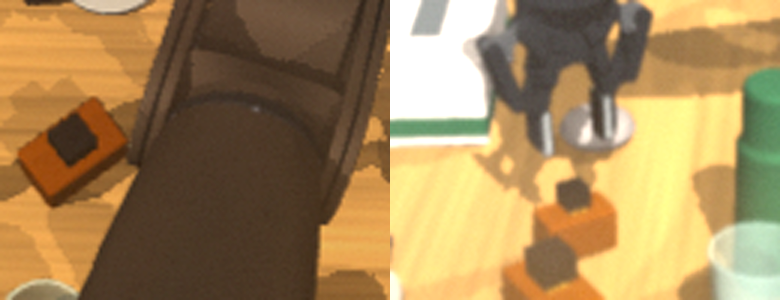

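The side view shows the open fingers, tips at (545,150) and (607,135), straddling the line above the small bottle's cap at (573,188). I'll check that by projection.

Run:
```python
from h import *
print(w2px("side",(.6765,-.0922,.06)), "seen", ((573-390)/3+276-65, 186/3+163-50))
print(px2w("side",(272,175),.06))
print("tips mid expected",w2px("side",(.6744,-.0918,.095)),"seen",((576-390)/3+211,142/3+113))
go([.6765,-.092,.065],35.5)
```

```text
[271.83851173 173.28346883] seen (272.0, 175.0)
[ 0.67503597 -0.08459796  0.06      ]
tips mid expected [271.9367553  160.54032822] seen (273.0, 160.33333333333334)
shift [ 0.0017 -0.0019  0.1261] turn [ 0.0002  0.0003 -0.0006] | now [ 0.6775 -0.0921  0.1154] t 2.83
```

```bash
python3 -m handwheel '[[0.002,-0.002,0.05,0,0,0,0],[0.002,-0.002,0.1,0,0,0,0],[0.002,-0.002,0.129,0,0,0,0],[0.002,-0.002,0.129,0,0,0,0],[0.002,-0.002,0.129,0,0,0,-0.2],[0.002,-0.002,0.129,0,0,0,-0.4],[0.002,-0.002,0.129,0,0,0,-1],[0.002,-0.002,0.129,0,0,0,-1],[0.002,-0.002,0.129,0,0,0,-1],[0.002,-0.002,0.129,0,0,0,-1]]' 40
```

```text
time: 4.08
eef_pos: [0.6769, -0.0905, 0.0639]
tcp_rot: [0.458, 0.889, 0.0, 0.001]
contact_force: [-0.8, 1.5, 5.5]
opening: 0.247
finger_force: 41.5
```

```bash
python3 -m handwheel '[[0,0,-0.03,0,0,0,-1],[0,0,-0.1,0,0,0,-1],[0,0,-0.2,0,0,0,-1],[0,0,-0.3,0,0,0,-1],[0,0,-0.4,0,0,0,-1],[0,0,-0.5,0,0,0,-1],[0,0,-0.5,0,0,0,-1],[0,0,-0.5,0,0,0,-1]]' 40
python3 - <<'E'
from h import *
c,s=np.cos(np.radians(8.2)),np.sin(np.radians(8.2)); B=np.array([.4437,.255])
b2w=lambda x,y:B+np.array([c*x-s*y,s*x+c*y])
X=b2w(0,.046); print(X); go([*X,.27],8.2)
im=eyes.read_camera("side")[:,:,::-1]; u,v=w2px("side",(.676,-.092,.24)).astype(int)
cv2.imwrite("pics/g2.png",cv2.resize(im[max(v-80,0):v+100,max(u-100,0):u+100],None,fx=3,fy=3))
E
```

```text
time: 5.08
eef_pos: [0.6751, -0.0901, 0.2606]
tcp_rot: [0.458, 0.889, -0.0, -0.002]
contact_force: [-0.7, 0.6, -2.1]
opening: 0.245
finger_force: 40.7
[0.43713907 0.30052971]
shift [ 1.1407  0.0829 -0.0207] turn [-0.0009 -0.0007  0.1517] | now [ 0.6751 -0.0901  0.2606] t 5.08
```

View pics/g2.png

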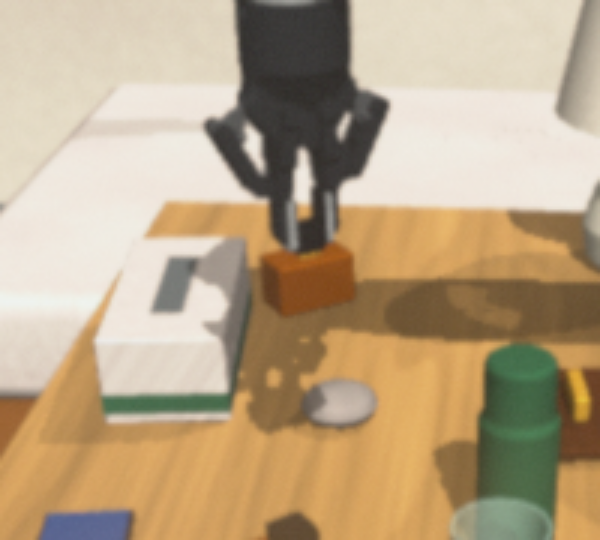

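The bottle hangs from its cap at (305,235), roughly level and clear of the table, and nothing else has moved. Carrying it to the box.

```bash
python3 -m handwheel '[[0.05,0.004,0,0,0,0.01,-1],[0.13,0.01,0,0,0,0.03,-1],[0.23,0.018,0,0,0,0.05,-1],[0.33,0.025,0,0,0,0.07,-1],[0.43,0.032,0,0,0,0.09,-1],[0.53,0.04,0,0,0,0.11,-1],[0.63,0.047,0,0,0,0.13,-1],[0.72,0.054,0,0,0,0.152,-1],[0.78,0.059,0,0,0,0.152,-1],[0.82,0.061,0,0,0,0.152,-1],[0.84,0.061,0,0,0,0.152,-1],[0.84,0.061,0,0,0,0.152,-1]]' 40
python3 -c "
from h import *
go([.4371,.3005,.27],8.2)"
```

```text
time: 6.62
eef_pos: [0.5007, 0.1972, 0.2622]
tcp_rot: [0.655, 0.756, -0.0, -0.0]
contact_force: [0.1, -0.9, -1.8]
opening: 0.244
finger_force: 40.8
shift [ 0.2782 -0.1206 -0.0196] turn [-0.0003  0.0001 -0.0002] | now [0.5007 0.1972 0.2622] t 6.62
```

```bash
python3 -m handwheel '[[0.08,-0.03,0,0,0,0,-1],[0.16,-0.07,0,0,0,0,-1],[0.24,-0.11,0,0,0,0,-1],[0.274,-0.12,0,0,0,0,-1],[0.274,-0.12,0,0,0,0,-1],[0.274,-0.12,0.05,0,0,0,-1],[0.274,-0.12,0.1,0,0,0,-1],[0.274,-0.12,0.16,0,0,0,-1],[0.274,-0.12,0.17,0,0,0,-1],[0.274,-0.12,0.17,0,0,0,-1],[0.274,-0.12,0.17,0,0,0,-1]]' 40
python3 - <<'E'
from h import *
go([.4373,.2986,.11],8.2)
o=[]
for n,X in (("top",(.44,.26,.12)),("side",(.44,.26,.12))):
    im=eyes.read_camera(n)[:,:,::-1]; u,v=w2px(n,X).astype(int); print(n,u,v)
    c=im[max(v-75,0):v+75,u-65:u+65]; o.append(cv2.resize(c,None,fx=3,fy=3,interpolation=cv2.INTER_CUBIC))
cv2.imwrite("pics/g3.png",np.clip(np.hstack(o)*1.5,0,255).astype(np.uint8))
E
```

```text
time: 8.0
eef_pos: [0.4388, 0.299, 0.1961]
tcp_rot: [0.655, 0.755, 0.001, 0.001]
contact_force: [-0.2, -0.3, -1.8]
opening: 0.245
finger_force: 40.7
shift [-0.0006 -0.0043  0.2153] turn [ 0.0007 -0.0002 -0.0004] | now [0.4388 0.299  0.1961] t 8.0
top 198 231
side 384 260
```

View pics/g3.png

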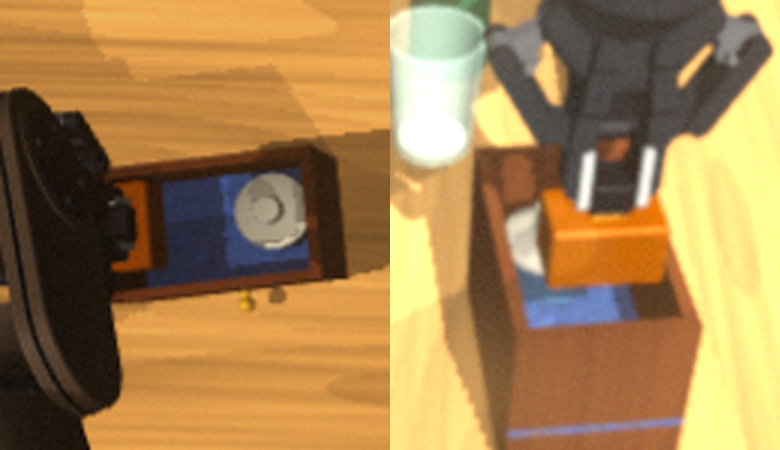

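The bottle hangs over the +y half of the compartment: top view edge at (152,225), side view front bottom edge (553,275)–(662,285). I'll check its position in the box frame.

Run:
```python
from h import *
a=np.radians(8.2);B=np.array([.4437,.255]);R=np.array([[np.cos(a),np.sin(a)],[-np.sin(a),np.cos(a)]])
S=lambda u,v,z:(R@(px2w("side",((u-390)/3+319-.3,v/3+185-.3),z)[:2]-B)*1000).round(1)
T=lambda u,v,z:(R@(px2w("top",(u/3+133-.3,v/3+156-.3),z)[:2]-B)*1000).round(1)
print("bottle front bottom",S(551,274,.132),S(662,285,.132),"front top",S(546,228,.170),S(668,228,.170))
print("rim front outer",S(507,330,.115),S(701,325,.115))
print("bottle -y face top view",T(150,180,.170),T(150,270,.170),"bottom",T(162,268,.132))
print("rim corners top",T(309,148,.115),T(320,278,.115), "jar knob",T(267,208,.1))
print("TCP in box",(R@(monitor.get_state()["eef_pos"][:2]-B)*1000).round(1))
```

```text
bottle front bottom [26.2 50.5] [-28.2  63.2] front top [32.9 56.9] [-26.6  62.2]
rim front outer [51.  70.7] [-47.3  76.3]
bottle -y face top view [30.  21.6] [-29.8  26.3] bottom [-27.9  29.5]
rim corners top [ 45.4 -76.4] [-47.5 -75.4] jar knob [  7.3 -39.6]
TCP in box [ 1.1 44.4]
```

```bash
python3 -m handwheel '[[0,-0.002,0.03,0,0,0,-1],[0,-0.002,0.06,0,0,0,-1],[0,-0.002,0.09,0,0,0,-1],[0,-0.002,0.12,0,0,0,-1],[0,-0.002,0.15,0,0,0,-1],[0,-0.002,0.18,0,0,0,-1],[0,-0.002,0.2,0,0,0,-1],[0,-0.002,0.208,0,0,0,-1],[0,-0.002,0.212,0,0,0,-1],[0,-0.002,0.214,0,0,0,-1],[0,-0.002,0.214,0,0,0,-1]]' 40
```

```text
time: 9.48
eef_pos: [0.4372, 0.299, 0.1095]
tcp_rot: [0.655, 0.756, 0.0, 0.0]
contact_force: [0.2, -0.2, -1.2]
opening: 0.244
finger_force: 40.8
```

```bash
python3 -m handwheel '[[0,0,0.0025,0,0,0,-1],[0,0,0.0025,0,0,0,-1],[0,0,0.004,0,0,0,-1],[0,0,0.004,0,0,0,-1]]' 40
```

```text
time: 9.98
eef_pos: [0.4373, 0.2991, 0.1088]
tcp_rot: [0.655, 0.756, 0.0, 0.0]
contact_force: [-3.3, -0.3, 6.1]
opening: 0.242
finger_force: 41.7
```

On the floor (6 N upward). Releasing gently, then rising.

```bash
python3 -m handwheel '[[0,0,-0.001,0,0,0,-0.45],[0,0,-0.001,0,0,0,-0.35],[0,0,-0.001,0,0,0,-0.25],[0,0,-0.001,0,0,0,-0.2],[0,0,-0.001,0,0,0,-0.2],[0,0,-0.05,0,0,0,-0.2],[0,0,-0.12,0,0,0,-0.2],[0,0,-0.22,0,0,0,-0.2],[0,0,-0.34,0,0,0,-0.2],[0,0,-0.34,0,0,0,-0.2]]' 40
python3 -c "
from h import *
go([.644,.1195,.25],36)"
```

```text
time: 11.22
eef_pos: [0.4393, 0.2999, 0.2489]
tcp_rot: [0.655, 0.756, 0.005, 0.002]
contact_force: [-0.5, 0.4, 0.1]
opening: 0.401
finger_force: 0.0
shift [-5.192e-01  4.425e-01  1.000e-04] turn [ 3.300e-03 -1.000e-04 -1.547e-01] | now [0.4393 0.2999 0.2489] t 11.22
```

```bash
python3 -m handwheel '[[-0.1,0.09,0,0,0,-0.03,0],[-0.23,0.2,0,0,0,-0.07,0],[-0.36,0.31,0,0,0,-0.11,0],[-0.48,0.4,0,0,0,-0.15,0],[-0.515,0.44,0,0,0,-0.155,0],[-0.519,0.4425,0,0,0,-0.155,0],[-0.519,0.4425,0,0,0,-0.155,0],[-0.519,0.4425,0,0,0,-0.155,0]]'
python3 - <<'E'
from h import *
from scipy.optimize import minimize
o=np.array([[i,j,k] for i in(-12,12) for j in(-12,12) for k in(0,60)])/1000.
M={}
for n in("top","side"):
    im=cv2.imread(f"pics/{n}0_raw.png").astype(int); b,g,r=im[...,0],im[...,1],im[...,2]
    m=((g>r*1.15)&(g>b*1.15)&(g>30)).astype(np.uint8)
    u,v=w2px(n,(.644,.119,.03)).astype(int); w=np.zeros_like(m); w[v-22:v+22,u-22:u+22]=m[v-22:v+22,u-22:u+22]
    M[n]=cv2.resize(w*255,None,fx=8,fy=8,interpolation=cv2.INTER_LINEAR)>127; print(n,w.sum())
def cost(p,ns=("top","side")):
    R=np.array([[np.cos(p[2]),-np.sin(p[2]),0],[np.sin(p[2]),np.cos(p[2]),0],[0,0,1]]); c=0
    for n in ns:
        q=o.copy()
        if n=="side": q[q[:,2]==0,2]=.004
        P=np.array([w2px(n,R@x+[p[0],p[1],0]) for x in q]); P=((P+.5)*8-.5).astype(np.int32)
        z=np.zeros(M[n].shape,np.uint8); cv2.fillConvexPoly(z,cv2.convexHull(P),1); z=z>0
        c+=1-(z&M[n]).sum()/(z|M[n]).sum()
    return c
for ns in(("top",),("side",),("top","side")):
    r=minimize(cost,[.644,.119,np.radians(36)],args=(ns,),method="Nelder-Mead",options=dict(initial_simplex=[[.644,.119,.63],[.65,.119,.63],[.644,.125,.63],[.644,.119,.75]]))
    print(ns,r.x[:2].round(4),np.degrees(r.x[2]).round(1),r.fun)
go([.644,.1195,.063],36)
E
```

```text
time: 12.22
eef_pos: [0.6405, 0.1196, 0.2432]
tcp_rot: [0.453, 0.892, -0.0, -0.0]
contact_force: [0.6, 0.1, -0.3]
opening: 0.496
finger_force: 0.0
top 97
side 314
('top',) [0.6454 0.1201] 27.4 0.426602086438152
('side',) [0.6428 0.1219] 17.0 0.20430625853619344
('top', 'side') [0.6438 0.1195] 22.7 0.6709480332339782
shift [-0.0057  0.0071  0.4504] turn [-0.0002 -0.0002  0.0007] | now [0.6405 0.1196 0.2432] t 12.22
```

Run:
```python
from h import *
f=lambda u,v,z:px2w("side",((u-450)/5+230-.4,v/5+165-.4),z)[:2]
P=np.array([f(640,440,0),f(662,470,0),f(712,452,0)]);E=np.diff(P,axis=0);print(P,np.linalg.norm(E,axis=1),np.degrees(np.arctan2(E[:,1],E[:,0])))
im=cv2.imread("pics/top0_raw.png").astype(int);b,g,r=im[...,0],im[...,1],im[...,2]
u,v=w2px("top",(.644,.119,.03)).astype(int)
for t in(1.0,1.1,1.3):
    m=((g>r*t)&(g>70 if t>1.2 else g>r*t)).astype(np.uint8)[v-16:v+16,u-16:u+16]
    c=max(cv2.findContours(cv2.resize(m*255,None,fx=8,fy=8,interpolation=cv2.INTER_LINEAR)//128,0,1)[0],key=cv2.contourArea)
    R=cv2.minAreaRect(c);q=cv2.boxPoints(R)/8+[u-16,v-16]-.44
    W=np.array([px2w("top",x,.06)[:2] for x in q]);E=np.diff(W,axis=0);print(t,W.mean(0).round(4),np.linalg.norm(E,axis=1).round(4),np.degrees(np.arctan2(E[:,1],E[:,0])).round(1)%90)
```

```text
[[0.65857344 0.1192752 ]
 [0.64705428 0.13665284]
 [0.62821812 0.12461926]] [0.02084882 0.02235191] [ 123.53931069 -147.42731682]
1.0 [0.6432 0.1197] [0.0262 0.0267 0.0262] [36.1 35.1 36. ]
1.1 [0.6441 0.1195] [0.025  0.0254 0.0249] [36.1 35.1 36. ]
1.3 [0.6444 0.1202] [0.0225 0.0221 0.0225] [33.3 32.4 33.2]
```

```bash
python3 -m handwheel '[[-0.006,0.007,0.1,0,0,0.011,0],[-0.006,0.007,0.2,0,0,0.011,0],[-0.006,0.007,0.3,0,0,0.011,0],[-0.006,0.007,0.37,0,0,0.011,0],[-0.006,0.007,0.37,0,0,0.011,0],[-0.006,0.007,0.37,0,0,0.011,0]]'
python3 -c "
from h import *
go([.6437,.1203,.055],34)"
```

```text
time: 12.98
eef_pos: [0.6459, 0.1189, 0.0972]
tcp_rot: [0.468, 0.883, 0.001, 0.001]
contact_force: [0.2, -0.8, -0.1]
opening: 0.497
finger_force: 0.0
shift [ 0.0062 -0.0027  0.1056] turn [0.0006 0.0004 0.0007] | now [0.6459 0.1189 0.0972] t 12.97
```

```bash
python3 -m handwheel '[[0.003,0,0.05,0,0,0,0],[0.003,0,0.1,0,0,0,0],[0.003,0,0.1,0,0,0,0],[0.003,0,0.1,0,0,0,-0.2],[0.003,0,0.1,0,0,0,-0.3],[0.003,0,0.1,0,0,0,-0.4],[0.003,0,0.1,0,0,0,-1],[0.003,0,0.1,0,0,0,-1],[0.003,0,0.1,0,0,0,-1]]' 40
```

```text
time: 14.1
eef_pos: [0.6452, 0.1192, 0.0563]
tcp_rot: [0.469, 0.883, 0.0, 0.001]
contact_force: [-0.8, -0.5, 3.4]
opening: 0.272
finger_force: 40.4
```

```bash
python3 -m handwheel '[[0,0,-0.03,0,0,0,-1],[0,0,-0.1,0,0,0,-1],[0,0,-0.2,0,0,0,-1],[0,0,-0.3,0,0,0,-1],[0,0,-0.4,0,0,0,-1],[0,0,-0.48,0,0,0,-1],[0,0,-0.48,0,0,0,-1],[0,0,-0.48,0,0,0,-1]]' 40
python3 - <<'E'
from h import *
c,s=np.cos(np.radians(8.2)),np.sin(np.radians(8.2)); B=np.array([.4437,.255])
X=B+np.array([c*-.001-s*.008,s*-.001+c*.008]); print(X); go([*X,.25],8.2)
o=[]
for n,X in (("top",(.44,.26,.1)),("side",(.64,.12,.22))):
    im=eyes.read_camera(n)[:,:,::-1]; u,v=w2px(n,X).astype(int); print(n,u,v); v=max(v,75)
    c=im[v-75:v+75,u-65:u+65]; o.append(cv2.resize(c,None,fx=3,fy=3,interpolation=cv2.INTER_CUBIC))
cv2.imwrite("pics/g4.png",np.clip(np.hstack(o)*1.5,0,255).astype(np.uint8))
E
```

```text
time: 15.1
eef_pos: [0.6436, 0.1192, 0.2456]
tcp_rot: [0.469, 0.883, -0.001, -0.001]
contact_force: [-0.1, -0.2, -1.8]
opening: 0.27
finger_force: 39.9
[0.44156919 0.26277558]
shift [ 0.5804 -0.2173 -0.0096] turn [-0.0009 -0.0003  0.1437] | now [0.6436 0.1192 0.2456] t 15.1
top 201 232
side 270 159
```

View pics/g4.png

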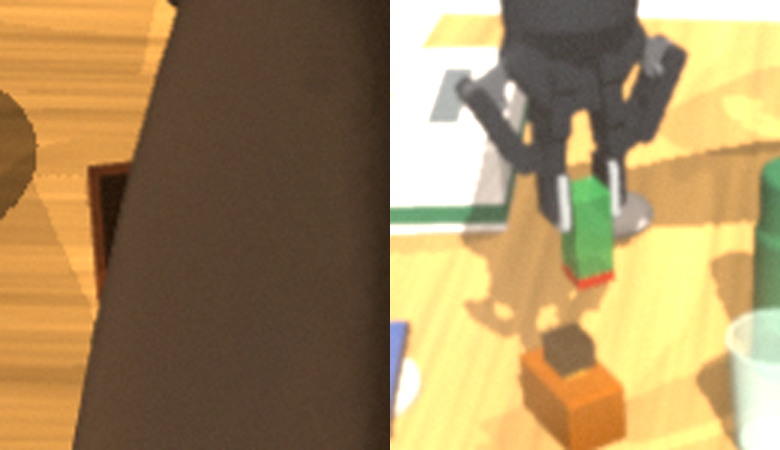

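The side view shows the seal gripped upright at (588,230); the forearm hides the box from the top camera. Moving over the box.

```bash
python3 -m handwheel '[[0.06,-0.022,-0.01,0,0,0.015,-1],[0.15,-0.056,-0.01,0,0,0.04,-1],[0.25,-0.094,-0.01,0,0,0.07,-1],[0.35,-0.131,-0.01,0,0,0.1,-1],[0.45,-0.168,-0.01,0,0,0.13,-1],[0.53,-0.2,-0.01,0,0,0.1437,-1],[0.57,-0.213,-0.01,0,0,0.1437,-1],[0.58,-0.217,-0.01,0,0,0.1437,-1],[0.58,-0.217,0.03,0,0,0.1437,-1],[0.58,-0.217,0.09,0,0,0.1437,-1],[0.58,-0.217,0.1,0,0,0.1437,-1],[0.58,-0.217,0.1,0,0,0.1437,-1]]' 40
python3 - <<'E'
from h import *
go([.44157,.26278,.103],8.2)
o=[]
for n,X in (("top",(.44,.26,.12)),("side",(.44,.26,.12))):
    im=eyes.read_camera(n)[:,:,::-1]; u,v=w2px(n,X).astype(int); print(n,u,v)
    c=im[v-70:v+60,u-65:u+65]; o.append(cv2.resize(c,None,fx=3,fy=3.5,interpolation=cv2.INTER_CUBIC))
cv2.imwrite("pics/g5.png",np.clip(np.hstack(o)*1.5,0,255).astype(np.uint8))
E
```

```text
time: 16.7
eef_pos: [0.4431, 0.2622, 0.2069]
tcp_rot: [0.655, 0.756, -0.001, -0.0]
contact_force: [0.2, 0.3, -1.4]
opening: 0.27
finger_force: 39.8
shift [ 0.0021 -0.0033  0.2598] turn [-0.0004  0.0001 -0.0002] | now [0.4431 0.2622 0.2069] t 16.7
top 198 231
side 384 260
```

View pics/g5.png

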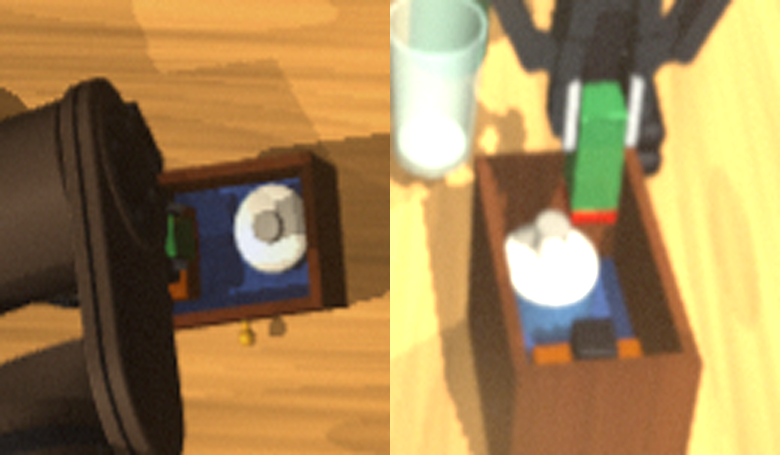

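Run:
```python
from h import *
a=np.radians(8.2);B=np.array([.4437,.255]);R=np.array([[np.cos(a),np.sin(a)],[-np.sin(a),np.cos(a)]])
S=lambda u,v,z:(R@(px2w("side",((u-390)/3+319-.3,v/3.5+190-.3),z)[:2]-B)*1000).round(1)
T=lambda u,v,z:(R@(px2w("top",(u/3+133-.3,v/3.5+161-.3),z)[:2]-B)*1000).round(1)
print("bottle -y face: side",S(535,346,.083),S(640,340,.083),"top",T(188,205,.083),T(188,297,.083),"bottom",T(198,297,.045))
print("cap side",S(592,322,.105),S(613,322,.105),S(573,322,.105))
print("jar knob top",T(267,224,.1),"edge",T(235,224,.078),"side",S(553,214,.1), "edge front",S(555,307,.075))
z=.2069-.0563
print("seal bottom side",S(572,222,z),S(614,222,z),"top-view top",T(166,215,z+.06),T(190,215,z+.06),"TCP",(R@(monitor.get_state()["eef_pos"][:2]-B)*1000).round(1))
```

```text
bottle -y face: side [27.2 29.4] [-30.5  30.8] top [28.1 20.4] [-29.4  25.2] bottom [-29.  28.]
cap side [-0.2 38.1] [-11.3  39.1] [ 9.9 37.2]
jar knob top [  8.  -39.7] edge [ 12.5 -11.6] side [  5.3 -41.7] edge front [ 9.6 -2.6]
seal bottom side [11.  20.5] [-10.7  22.4] top-view top [12.2  0.4] [ 10.4 -14.7] TCP [1.  7.6]
```

The bottle stands in the box (body edge at about y = +27 mm, cap at (592,335) in the side view). The jar's edge is near -11 mm, so the seal at +8 mm has about 6 mm clear on each side. Lowering it.

```bash
python3 -m handwheel '[[0,-0.003,0.03,0,0,0,-1],[0,-0.003,0.07,0,0,0,-1],[0,-0.003,0.11,0,0,0,-1],[0,-0.003,0.15,0,0,0,-1],[0,-0.003,0.19,0,0,0,-1],[0,-0.003,0.22,0,0,0,-1],[0,-0.003,0.24,0,0,0,-1],[0,-0.003,0.25,0,0,0,-1],[0,-0.003,0.255,0,0,0,-1],[0,-0.003,0.257,0,0,0,-1],[0,-0.003,0.257,0,0,0,-1]]' 40
```

```text
time: 18.18
eef_pos: [0.4418, 0.2626, 0.1051]
tcp_rot: [0.655, 0.756, 0.0, 0.0]
contact_force: [0.2, 0.1, -0.6]
opening: 0.272
finger_force: 39.8
```

```bash
python3 -m handwheel '[[0,0,0.004,0,0,0,-1],[0,0,0.006,0,0,0,-1],[0,0,0.008,0,0,0,-1],[0,0,0.008,0,0,0,-1]]' 40
```

```text
time: 18.68
eef_pos: [0.4415, 0.2625, 0.1014]
tcp_rot: [0.655, 0.756, -0.0, -0.0]
contact_force: [-0.7, -0.2, -0.1]
opening: 0.272
finger_force: 39.8
```

```bash
python3 -m handwheel '[[0,0,0.0025,0,0,0,-1],[0,0,0.0025,0,0,0,-1]]' 40
```

```text
time: 18.92
eef_pos: [0.4417, 0.2626, 0.1013]
tcp_rot: [0.655, 0.756, -0.0, -0.0]
contact_force: [-2.0, -0.7, 5.3]
opening: 0.272
finger_force: 40.5
```

Seal on the floor. I'll release it, rise, and check both objects.

```bash
python3 -m handwheel '[[0,0,-0.001,0,0,0,-0.42],[0,0,-0.001,0,0,0,-0.32],[0,0,-0.001,0,0,0,-0.25],[0,0,-0.001,0,0,0,-0.2],[0,0,-0.001,0,0,0,-0.2],[0,0,-0.05,0,0,0,-0.2],[0,0,-0.12,0,0,0,-0.2],[0,0,-0.24,0,0,0,-0.2],[0,0,-0.4,0,0,0,-0.2],[0,0,-0.4,0,0,0,-0.2],[0,0,-0.4,0,0,0,-0.2]]' 40
python3 -c "
from h import *
go([.4665,-.2725,.26],7.3)"
```

```text
time: 20.3
eef_pos: [0.4414, 0.2625, 0.2604]
tcp_rot: [0.655, 0.756, 0.0, 0.0]
contact_force: [0.1, -0.5, -0.5]
opening: 0.398
finger_force: 0.0
shift [-1.3327e+00 -1.2880e-01  1.0000e-03] turn [ 0.0001 -0.      0.005 ] | now [0.4414 0.2625 0.2604] t 20.3
```

```bash
python3 -m handwheel '[[-0.1,-0.01,0,0,0,0,0],[-0.22,-0.021,0,0,0,0,0],[-0.36,-0.034,0,0,0,0,0],[-0.5,-0.048,0,0,0,0,0],[-0.64,-0.061,0,0,0,0,0],[-0.78,-0.075,0,0,0,0,0],[-0.9,-0.087,0,0,0,0.005,0],[-0.97,-0.093,0,0,0,0.005,0],[-1,-0.0966,0,0,0,0.005,0],[-1,-0.0966,0,0,0,0.005,0]]'
python3 - <<'E'
from h import *
go([.4665,-.2725,.1],7.3)
im=cv2.imread("pics/top0_raw.png").astype(int);b,g,r=im[...,0],im[...,1],im[...,2]
def rect(m,u,v,h,z,lbl):
    m=m.astype(np.uint8)[v-h:v+h,u-h:u+h]
    c=max(cv2.findContours(cv2.resize(m*255,None,fx=8,fy=8,interpolation=cv2.INTER_LINEAR)//128,0,1)[0],key=cv2.contourArea)
    q=cv2.boxPoints(cv2.minAreaRect(c))/8+[u-h,v-h]-.44
    W=np.array([px2w("top",x,z)[:2] for x in q]);E=np.diff(W,axis=0);print(lbl,W.mean(0).round(4),np.linalg.norm(E,axis=1).round(4),np.degrees(np.arctan2(E[:,1],E[:,0])).round(1)%90)
u,v=w2px("top",(.4665,-.2725,.03)).astype(int)
hsv=cv2.cvtColor(cv2.imread("pics/top0_raw.png"),cv2.COLOR_BGR2HSV)
print(hsv[v,u],hsv[v-12,u])
rect((r>120)&(b<r*.45),u,v,16,.04,"handle")
rect(r<105,u,v,42,.016,"lid+side")
E
```

```text
time: 21.55
eef_pos: [0.4599, -0.1386, 0.259]
tcp_rot: [0.661, 0.75, -0.0, -0.002]
contact_force: [0.2, 0.2, -0.7]
opening: 0.5
finger_force: 0.0
shift [-0.3349 -0.0249  0.397 ] turn [-0.0007 -0.0007 -0.0002] | now [ 0.4599 -0.1386  0.259 ] t 21.55
[ 18 211 121] [ 13 189  62]
handle [ 0.4649 -0.2714] [0.0575 0.0091 0.0574] [7.8 5.8 7.8]
lid+side [ 0.4683 -0.2797] [0.1828 0.1017 0.1806] [6.6 4.1 6.6]
```

```bash
python3 -m handwheel '[[-0.1,-0.008,0,0,0,0,0],[-0.22,-0.016,0,0,0,0,0],[-0.31,-0.023,0.05,0,0,0,0],[-0.334,-0.025,0.15,0,0,0,0],[-0.334,-0.025,0.26,0,0,0,0],[-0.334,-0.025,0.34,0,0,0,0],[-0.334,-0.025,0.38,0,0,0,0],[-0.334,-0.025,0.38,0,0,0,0],[-0.334,-0.025,0.38,0,0,0,0]]'
python3 - <<'E'
from h import *
go([.466,-.272,.039],7.4)
o=[]
for n,X in (("top",(.44,.26,.12)),("side",(.44,.26,.12)),("side",(.466,-.272,.08))):
    im=eyes.read_camera(n)[:,:,::-1]; u,v=w2px(n,X).astype(int); print(n,u,v); v=max(v,60)
    if n=="top": cv2.imwrite("pics/top5_raw.png",im)
    h=60 if len(o)<2 else 45
    c=im[v-h:v+h,u-h:u+h]; o.append(cv2.resize(c,(400,400) if len(o)<2 else (300,200),interpolation=cv2.INTER_CUBIC))
O=np.zeros((600,800,3),np.uint8); O[:400]=np.hstack(o[:2]); O[400:,:300]=o[2]
t=cv2.resize(cv2.imread("pics/top5_raw.png")[90:340,100:540],(352,200)); O[400:,310:662]=t
cv2.imwrite("pics/g6.png",np.clip(O*1.5,0,255).astype(np.uint8))
E
```

```text
time: 22.68
eef_pos: [0.4685, -0.273, 0.1102]
tcp_rot: [0.66, 0.751, 0.0, 0.001]
contact_force: [0.8, 1.2, -0.2]
opening: 0.5
finger_force: 0.0
shift [ 0.0037 -0.0063  0.1779] turn [ 0.0006  0.0007 -0.0003] | now [ 0.4685 -0.273   0.1102] t 22.68
top 198 231
side 384 260
side 359 134
```

View pics/g6.png

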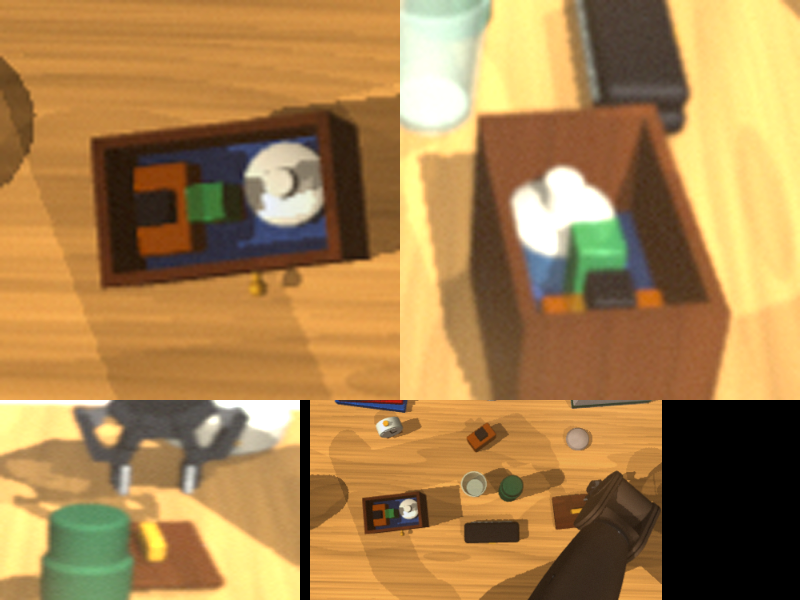

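Bottle cap (155,207), seal (207,202) and jar (285,182) all stand upright in the box. The gripper straddles the lid's brass bar at (152,540), and the bystanders have not moved. Next I'll refine the box centre and the lid approach.

Run:
```python
from h import *
P=np.array([px2w("top",((u+.5)/3.333+138-.5,(v+.5)/3.333+171-.5),.115)[:2] for u,v in [(92,139),(331,112),(345,261),(105,287)]]);E=np.diff(P,axis=0)
print(P.mean(0),np.linalg.norm(E,axis=1),np.degrees(np.arctan2(E[:,1],E[:,0])))
S=[(476,117),(657,103),(727,300),(525,318)]
P=np.array([px2w("side",((u-400+.5)/3.333+324-.5,(v+.5)/3.333+200-.5),.115)[:2] for u,v in S]);E=np.diff(P,axis=0)
print(P.mean(0),np.linalg.norm(E,axis=1),np.degrees(np.arctan2(E[:,1],E[:,0])))
print("handle side",px2w("side",((152+.5)/3.333+314-.5,(523)/2.222+134-45-45+0,),.04),w2px("side",(.466,-.272,.04)))
go([.466,-.272,.039],7.4)
```

```text
[0.4434843  0.25213593] [0.15335715 0.09591375 0.15209708] [ -82.00378108 -171.90146988   97.55436512]
[0.44286998 0.25384911] [0.09839199 0.1438735  0.09427592] [-169.74932714   97.51742177    9.66842381]
handle side [0.47536284 0.22467443 0.04      ] [359.10031736 147.43910707]
shift [ 0.0043 -0.0058  0.178 ] turn [ 0.0007  0.0007 -0.0005] | now [ 0.4683 -0.2733  0.1102] t 22.82
```

```bash
python3 -m handwheel '[[0.004,-0.006,0.05,0,0,0,0],[0.004,-0.006,0.1,0,0,0,0],[0.004,-0.006,0.15,0,0,0,0],[0.004,-0.006,0.178,0,0,0,0],[0.004,-0.006,0.178,0,0,0,0],[0.004,-0.006,0.178,0,0,0,-0.3],[0.004,-0.006,0.178,0,0,0,-0.5],[0.004,-0.006,0.178,0,0,0,-0.6],[0.004,-0.006,0.178,0,0,0,-1],[0.004,-0.006,0.178,0,0,0,-1],[0.004,-0.006,0.178,0,0,0,-1]]' 80
```

```text
time: 24.2
eef_pos: [0.4656, -0.2718, 0.0383]
tcp_rot: [0.661, 0.751, 0.0, 0.001]
contact_force: [0.0, 0.6, 5.3]
opening: 0.144
finger_force: 80.1
```

```bash
python3 -m handwheel '[[0,0,-0.03,0,0,0,-1],[0,0,-0.09,0,0,0,-1],[0,0,-0.18,0,0,0,-1],[0,0,-0.28,0,0,0,-1],[0,0,-0.38,0,0,0,-1],[0,0,-0.48,0,0,0,-1],[0,0,-0.55,0,0,0,-1],[0,0,-0.58,0,0,0,-1],[0,0,-0.58,0,0,0,-1],[0,0,-0.58,0,0,0,-1]]' 80
python3 -c "
from h import *
go([.4435,.2537,.27],8.1)"
```

```text
time: 25.45
eef_pos: [0.4641, -0.2708, 0.2672]
tcp_rot: [0.661, 0.751, -0.0, -0.002]
contact_force: [0.7, 0.2, -2.2]
opening: 0.145
finger_force: 78.9
shift [ 1.3071  0.1156 -0.0037] turn [-0.0008 -0.0009 -0.0044] | now [ 0.4641 -0.2708  0.2672] t 25.45
```

```bash
python3 -m handwheel '[[0.03,0.003,-0.004,0,0,0,-1],[0.09,0.008,-0.004,0,0,0,-1],[0.17,0.015,-0.004,0,0,0,-1],[0.26,0.023,-0.004,0,0,0,-1],[0.35,0.031,-0.004,0,0,0,-1],[0.44,0.039,-0.004,0,0,0,-1],[0.53,0.047,-0.004,0,0,0,-1],[0.62,0.055,-0.004,0,0,0,-1],[0.71,0.063,-0.004,0,0,-0.004,-1],[0.79,0.07,-0.004,0,0,-0.004,-1],[0.85,0.075,-0.004,0,0,-0.004,-1],[0.88,0.078,-0.004,0,0,-0.004,-1]]' 80
python3 -c "
from h import *
go([.4435,.2537,.27],8.1)"
```

```text
time: 26.95
eef_pos: [0.4499, 0.0838, 0.2707]
tcp_rot: [0.655, 0.756, -0.0, -0.0]
contact_force: [0.4, -0.2, -2.7]
opening: 0.144
finger_force: 78.9
shift [0.4228 0.0445 0.0018] turn [-0.0002 -0.0001  0.0004] | now [0.4499 0.0838 0.2707] t 26.95
```

```bash
python3 -m handwheel '[[0.05,0.005,0,0,0,0,-1],[0.13,0.013,0,0,0,0,-1],[0.22,0.022,0,0,0,0,-1],[0.31,0.032,0,0,0,0,-1],[0.37,0.039,0,0,0,0,-1],[0.41,0.043,0,0,0,0,-1],[0.42,0.044,0,0,0,0,-1],[0.42,0.044,0,0,0,0,-1],[0.42,0.044,0,0,0,0,-1],[0.42,0.044,0,0,0,0,-1]]' 80
python3 - <<'E'
from h import *
for n in("top","side"): cv2.imwrite(f"pics/{n}7_raw.png",eyes.read_camera(n)[:,:,::-1])
go([.4435,.2537,.18],8.1)
# lid corners expected in pictures vs dark-wood mask
s=monitor.get_state(); R=Ro.from_quat(s["tcp_rot"]); yaw=np.degrees(np.arctan2(*R.as_matrix()[:2,1][::-1])); print("yaw",yaw)
E
```

```text
time: 28.2
eef_pos: [0.4452, 0.2499, 0.271]
tcp_rot: [0.656, 0.755, -0.0, 0.0]
contact_force: [-0.5, -0.3, -2.1]
opening: 0.144
finger_force: 78.9
shift [ 0.0095 -0.003   0.2275] turn [ 0.      0.     -0.0006] | now [0.4452 0.2501 0.271 ] t 28.3
yaw 7.983337782823614
```

```bash
cat > edge.py <<'E'
from h import *
import sys
def run(tag,boxc=(.4435,.2537),zoff=.0383):
    s=monitor.get_state(); R=Ro.from_quat(s["tcp_rot"]).as_matrix(); a=np.arctan2(R[1,1],R[0,1]); p=s["eef_pos"]
    L=lambda x,y,z:(p[0]+np.cos(a)*x-np.sin(a)*y,p[1]+np.sin(a)*x+np.cos(a)*y,p[2]-zoff+z)
    segs={"+y bot":((-.044,.076,.005),(.044,.076,.005),(0,1,0)),"+y top":((-.044,.076,.016),(.044,.076,.016),(0,-1,0)),"-x":((-.048,.0,.016),(-.048,.07,.016),(-1,0,0)),"+x":((.048,.0,.016),(.048,.07,.016),(1,0,0)),"-y":((-.044,-.076,.016),(.044,-.076,.016),(0,-1,0))}
    for n in("top","side"):
        im=cv2.GaussianBlur(cv2.imread(f"pics/{n}{tag}_raw.png"),(0,0),.8).astype(np.float32)
        for k,(A,B,d) in segs.items():
            acc=0; T=np.arange(-9,9.1,.5)
            for f in np.linspace(0,1,30):
                q=np.array(A)*(1-f)+np.array(B)*f; u=w2px(n,L(*q)); dn=w2px(n,L(*(q+.01*np.array(d))))-u; sc=np.linalg.norm(dn)/10; dn/=np.linalg.norm(dn)
                P=(u+T[:,None]*dn).astype(np.float32)
                pr=cv2.remap(im,P[:,0][None],P[:,1][None],1)[0]; acc=acc+pr
            g=np.abs(np.gradient(acc/30,axis=0)).sum(1); i=np.argsort(g)[::-1][:1]; 
            loc=[(T[j],round(T[j]/sc,1),int(g[j])) for j in range(1,len(T)-1) if g[j]>g[j-1] and g[j]>=g[j+1] and g[j]>6]
            print(n,k,"px, mm outward, strength",loc)
E
python3 -c "
from edge import *
run('7')"
```

```text
top +y bot px, mm outward, strength [(np.float64(1.5), np.float64(2.7), 7)]
top +y top px, mm outward, strength [(np.float64(0.5), np.float64(0.9), 7)]
top -x px, mm outward, strength []
top +x px, mm outward, strength []
top -y px, mm outward, strength [(np.float64(1.5), np.float64(2.8), 28), (np.float64(6.5), np.float64(11.9), 13)]
side +y bot px, mm outward, strength [(np.float64(0.0), np.float64(0.0), 14)]
side +y top px, mm outward, strength [(np.float64(-6.5), np.float64(-13.6), 14)]
side -x px, mm outward, strength [(np.float64(-1.0), np.float64(-1.4), 40)]
side +x px, mm outward, strength [(np.float64(1.5), np.float64(2.0), 51), (np.float64(6.0), np.float64(8.1), 20)]
side -y px, mm outward, strength [(np.float64(-7.5), np.float64(-23.0), 7), (np.float64(-1.5), np.float64(-4.6), 6)]
```

```bash
python3 -c "
from h import *
go([.4425,.2545,.169],8.2)"
python3 -m handwheel '[[0.005,-0.003,0.02,0,0,0,-1],[0.0115,-0.005,0.05,0,0,0,-1],[0.0115,-0.005,0.09,0,0,0,-1],[0.0115,-0.005,0.13,0,0,0,-1],[0.0115,-0.005,0.165,0,0,0,-1],[0.0115,-0.005,0.19,0,0,0,-1],[0.0115,-0.005,0.21,0,0,0,-1],[0.0115,-0.005,0.225,0,0,0,-1],[0.0115,-0.005,0.23,0,0,0,-1],[0.0115,-0.005,0.23,0,0,0,-1],[0.0115,-0.005,0.23,0,0,0,-1]]' 80
python3 -c "
from h import *
go([.4425,.2545,.169],8.2)"
```

```text
shift [ 0.0118 -0.0052  0.255 ] turn [ 0.      0.     -0.0012] | now [0.4452 0.2501 0.271 ] t 28.3
time: 29.68
eef_pos: [0.4427, 0.2549, 0.1794]
tcp_rot: [0.656, 0.755, 0.0, 0.0]
contact_force: [0.6, -0.6, -2.6]
opening: 0.14
finger_force: 78.9
shift [-0.0009 -0.0007  0.0261] turn [ 0.0003 -0.     -0.001 ] | now [0.4427 0.2549 0.1794] t 29.68
```

```bash
python3 -m handwheel '[[0,0,0.01,0,0,0,-1],[0,0,0.018,0,0,0,-1],[0,0,0.022,0,0,0,-1],[0,0,0.022,0,0,0,-1],[0,0,0.022,0,0,0,-1],[0,0,0.022,0,0,0,-1]]' 80
python3 - <<'E'
from edge import *
for n in("top","side"): cv2.imwrite(f"pics/{n}8_raw.png",eyes.read_camera(n)[:,:,::-1])
run("8"); go([.4425,.2545,.169],8.2); print(monitor.get_state()["dq"].round(4))
E
```

```text
time: 30.42
eef_pos: [0.4425, 0.2548, 0.1703]
tcp_rot: [0.656, 0.755, 0.0, 0.0]
contact_force: [0.7, 0.2, -2.8]
opening: 0.144
finger_force: 78.9
top +y bot px, mm outward, strength []
top +y top px, mm outward, strength []
top -x px, mm outward, strength []
top +x px, mm outward, strength []
top -y px, mm outward, strength []
side +y bot px, mm outward, strength [(np.float64(2.5), np.float64(4.9), 6)]
side +y top px, mm outward, strength [(np.float64(-7.5), np.float64(-14.9), 6)]
side -x px, mm outward, strength [(np.float64(-0.5), np.float64(-0.8), 41)]
side +x px, mm outward, strength [(np.float64(-0.5), np.float64(-0.7), 10)]
side -y px, mm outward, strength [(np.float64(-1.5), np.float64(-4.2), 8)]
shift [-0.0008 -0.      0.003 ] turn [ 0.    -0.    -0.001] | now [0.4425 0.2548 0.1702] t 30.52
[-0.0006  0.003   0.0015 -0.0007  0.0008  0.0004]
```

```bash
python3 -c "
from plant import ctrl
print(ctrl.sign_off())"
```

```text
the job is handed in; nothing more can be done
None
```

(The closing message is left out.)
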